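Put the needle file back and press its ticket holder onto the tool ledge

ROBOT

A 6-joint arm with a two-finger parallel gripper is mounted at the origin on the work surface. World frame = base frame: x ahead of the robot, y to its left, z up, the work surface at z = 0. Lengths are in mm, angles in degrees, forces in N, time in s.
With the tool pointing down it reaches from about 350 to 975 mm from the base axis. Payload 4.9 kg.
Tool frame: the origin (TCP) lies at the very end of the fingers, on their centre line; the grasp point (between the pads) lies 19 mm behind it (r.tcp_to_grasp is the z of the grasp point in the tool frame, in mm); z points along the fingers, y is the line along which they close (so a half turn about z gives the same grasp; the last joint's range is limited). The gripper opens to 85 mm and grips with 20 to 120 N. Pads are 22 mm wide; open, the fingers measure 114 mm over their backs; the gripper's body (76 mm by 85 mm) begins 54 mm behind the grasp point. The pads swing forward as they close: fully open they stand 13 mm farther back than shut.
Start: joints at [-82.735, 3.019, 92.412, -0, 84.569, -6.818], TCP at [152.079, -606.196, 231.304] pointing down, gripper open.
Joint ranges: [-172.51, 172.51], [-57.92, 126.97], [3.15, 148.05], [-58.71, 238.71], [5.1, 150.11], [-179.66, 179.66]. Speed limits (degrees/s): [147.25, 147.25, 180, 180, 180, 180].

INTERFACE

Orientations are given as a 3x3 rotation matrix whose columns are the frame's x, y, z axes.
In Python, from station import r, eyes gives the robot as it stands. The module is installed in compiled form; this text tells all that it offers.
- The arm moves only by the shell command python3 -m pendant 'ROWS'. ROWS is JSON, a list of rows, each a list of 3 entries, a list of its own where there are three numbers: the shift along the tool's x, y, z in mm, then the turn, a rotation vector about the tool's x, y, z in degrees, then the closure in counts, from 0 (fully open) to 255 (shut). A call has 1 to 10 rows; each row shifts and turns the commanded pose from where the row before left it, along the tool's axes as they then stand; what a row does not reach is not made up. A row lasts 1/12 s, in which the tool goes at most 41.7 mm and 7.16 degrees, less where a joint would pass 70% of its speed; a pose out of reach is approached as far as the arm can. A call with a gripper value outside its range is refused whole. The fingers move at their own pace and stop on an object; the grip force is fixed at half the most. Time passes only in rows, so rows that do not move let the fingers close. It gives the time, the measured TCP pose, the force, the opening and the grip force at its end, in the units of the state.
- r.sense(): the state, without advancing time (a new reading comes with each control period).
- eyes.camera(name): name is "scene" or "top" or "wrist"; returns a dict with "color" (480x640x3 uint8, red, green, blue), "range_z" (480x640 float32, mm along the optical axis (not along the pixel's ray), 0 where there is no reading), "fx", "fy", "cx", "cy" (pixels), "rvec" (rotation vector, rad) and "tvec" (3), from world to camera coordinates, as OpenCV has them. Camera axes: x right, y down, z forward; pixel columns grow to the right and rows downward; lengths in mm; the calibration is good to about 2 mm. A picture is of the moment at which its call begins.
- r.finish_job(): hands the job in; it is judged then, once.
The state is a dict: "t": time; "joint_pos": joint angles; "joint_velocities": joint speeds; "joint_efforts": joint torques, N m; "eef_pos": TCP position; "tool_rot": TCP orientation; "ft_force": force on the tool from outside, world axes, zero at the start; "moment": the same for the moment, N m; "finger_gap": finger opening in mm; "gripper_force": force on a finger pad.
Only numpy, scipy, OpenCV 4.12 (cv2) and the standard library are available. Lean on these libraries where they do the work, as an engineer would, in place of code of your own. Each camera call takes 0.05 s, during which the arm holds its last target. There are 200 camera calls.

TASK

Finish the empty place on the tool ledge: stand the loose short needle file tip down in the round steel pot and let it go. Then pick up the loose ticket holder and, centred in front of that pot, push it straight down over the ledge's front lip, one leg behind the lip and its paper side facing the robot, until you feel it is fully home. Finish still holding it firmly pressed down, ready to be screwed on, without forcing it and without shifting the pot or the other tools.

Things in the scene. Friction and masses are not known exactly. Their poses are not given: they have to be found in the camera images.
- file_handle (a point): Needle file, 165 mm long, 50 g, lying flat: rounded square wooden handle 74 mm long, 14 x 14 mm, then a thin flat steel blade (8 x 4 mm, narrower near the tip). This point: on the file's axis in the handle, 7 mm above the bench, 40 mm from the butt, 125 mm from the tip. x: along the file to the tip; z: up as it lies.
- file_mid (a point): The middle of the needle file's length, on its axis: 42.5 mm from file_handle towards the tip, 82.5 mm from the tip; same axes.
- pot: Round steel pot standing loose on the tool ledge, the only round and empty one of the three containers there: rim 54 mm across outside, 48 mm inside, tapering to 43 mm outside at its foot, 100 mm high, inner floor 4 mm up, 0.45 kg. Origin: centre of its underside; z up.
- holder_mid (a point): Ticket holder: loose grey plastic upside-down U, 70 mm long (y), 14 mm thick (x), 44 mm high, 60 g, standing on the bench. Top 18 mm is a solid bar; below it two 26 mm legs with a 7 mm gap, feet flared (mouth 15 mm, 22 mm over all). Paper on its -x face. This point: centre of the bar, 35 mm above the feet, 9 mm above the bar's underside (the seat that lands on the lip). z up.
- ledge: Fixed grey steel tool ledge, 400 mm long (y), 168 mm deep (x). Origin on the bench under its centre; front (-x) faces the robot. Floor 45 mm above the bench. Three containers on it 125 mm apart, centres 100 mm behind the lip; the pot is in any place. The others (wooden block of drills, square caddy of punches, up to 120 mm above the floor) have a like ticket holder on the lip already.
- lip_top (a point): Middle of the top edge of the ledge's rigid front lip: upright steel sheet 4 mm thick with rounded top, 400 mm long (y), top 79 mm above the bench, 34 mm above the ledge's floor. x: across the lip, away from the robot; y: along the lip. A seated ticket holder has holder_mid 9 mm above this edge.
- bench_pin: Wooden bench pin, 180 x 70 x 18 mm, its slotted end away from the robot, lying loose in the middle between the robot and the ledge. Origin under it, 10 mm from its slotted end. Leave it alone.
- rivet_tin: Small round aluminium tin, 42 mm across, 28 mm high, loose in front of the ledge. Leave it alone.
- die_plate: Small slotted dark steel plate, 64 x 52 x 5 mm, loose on the bench. Leave it alone.
- handpiece: Grinding handpiece in a blue cradle, 150 mm long and 86 mm high, standing on the left of the bench. Leave it alone.
Mind the look-alikes: they are no part of the job. Several things look just like the part that bears holder_mid: the one meant starts nearest to the robot's base.

How it is judged (in metres and radians):
On the way:
1. the file stands tip down in the round pot, let go (horizontal distance between file_mid and pot below 0.024 m and z of file_mid in the frame of pot between 0.06 and 0.1 m and angle between file_handle's own x axis and vertical above 2.55 rad and contact force between the fingers and file below 0.05 N), for 0.3 s.
At the end, for the whole second after the job is handed in: File tip down in the upright pot, leaning under 34 deg. Ticket holder over the lip, paper side out, seat down on it within 2 mm, square within 7 deg, within 18 mm of centred on the pot; the robot still holds it and presses it on the lip with over 3 N (horizontal distance between file_mid and pot below 0.024 m and z of file_mid in the frame of pot between 0.06 and 0.1 m and angle between file_handle's own x axis and vertical above 2.55 rad and angle between pot's own z axis and vertical below 0.1 rad and z of holder_mid in the frame of ledge between 0.0855 and 0.0905 m and x of holder_mid in the frame of ledge between -0.085 and -0.075 m and angle between the y axis of holder_mid and the y axis of ledge, either way round below 0.12 rad and angle between holder_mid's own z axis and vertical below 0.15 rad and x of pot in the frame of holder_mid above 0.05 m and y of pot in the frame of holder_mid between -0.018 and 0.018 m and contact force between holder and ledge above 3 N and contact force between the fingers and holder above 2 N and linear speed of holder below 0.02 m/s); the arm keeps its last pose, push and grip.
It fails at once if ticket holder or the ledge forced (over 60 N) (contact force between holder and ledge above 60 N).
It fails at once if the pot shoved or knocked over (distance of pot from where it was at the start of the episode above 0.03 m or angle between pot's own z axis and vertical above 0.5 rad).
It fails at once if another tool pushed about (distance of any of bench_pin, rivet_tin, die_plate, handpiece from where it was at the start of the episode above 0.03 m).
It also fails if it takes over 51 s, if anything falls off the work surface, if the arm or the gripper's body presses on something with over 40 N, if the wrist force passes 120 N, or if a joint passes its speed limit or range.

## Working session

There is one attempt and no reset: what is moved stays moved. The work goes in short steps, Python scripts to look and compute and a shell command to move; the robot and the scene stay as the last step left them, time stands still between calls to the robot, and variables do not carry over. Pictures are saved under pics/ and viewed, at most 14 in all, crops included, and the job is handed in when it is done.

```bash
mkdir -p pics; cat > h.py <<'E'
import numpy as np,cv2
from station import r,eyes
def cam(n,save=None):
    c=eyes.camera(n)
    c['R']=cv2.Rodrigues(np.array(c['rvec'],float))[0]; c['t']=np.array(c['tvec'],float).reshape(3)
    if save: cv2.imwrite('pics/'+save,c['color'][:,:,::-1])
    np.savez('last_'+n,**c)
    return c
def load(n): return dict(np.load('last_'+n+'.npz'))
def ray(c,u,v,z):
    d=c['R'].T@np.array([(u-c['cx'])/c['fx'],(v-c['cy'])/c['fy'],1]); o=-c['R'].T@c['t']
    return o+d*(z-o[2])/d[2]
def cloud(c):
    z=c['range_z'].astype(float); v,u=np.mgrid[:480,:640]
    p=np.stack([(u-c['cx'])/c['fx']*z,(v-c['cy'])/c['fy']*z,z],-1)
    w=(p-c['t'])@c['R']; w[z<=0]=np.nan
    return w
def proj(c,p):
    q=c['R']@np.array(p,float)+c['t']; return c['fx']*q[0]/q[2]+c['cx'],c['fy']*q[1]/q[2]+c['cy']
E
python3 - <<'E'
from h import *
a=cam('top','top1.png'); b=cam('scene','scene1.png')
for c in(a,b): print(-c['R'].T@c['t'],c['fx'])
print(r.sense())
E
```

```text
[ 431.82589214   78.54805546 1323.83101935] 616.031729978746
[833.22362458 532.77912726 791.81287108] 433.96027220201785
{'t': 0.1, 'joint_pos': array([-8.27362433e+01,  3.05412115e+00,  9.24859813e+01,  4.44257380e-04,
        8.45670675e+01, -6.81570420e+00]), 'joint_velocities': array([ 0.06187388, -0.09126706, -0.24894244, -0.01986409,  0.0458476 ,
       -0.07786729]), 'joint_efforts': array([-3.06207567e-04, -3.94906318e+01, -3.71366215e+01, -1.56363872e-04,
        3.93700917e-03,  2.62681780e-06]), 'eef_pos': array([ 151.99862697, -605.64973271,  230.16065462]), 'tool_rot': array([[ 9.69959490e-01,  2.43266389e-01, -2.28839446e-04],
       [ 2.43266388e-01, -9.69957740e-01,  1.85643107e-03],
       [ 2.29642692e-04, -1.85633188e-03, -9.99998251e-01]]), 'ft_force': array([-0.02663669, -0.11841391,  0.59336658]), 'moment': array([0.01650279, 0.0321601 , 0.01423779]), 'gripper_force': 0.0, 'finger_gap': 85.61577796914014}
```

View pics/top1.png

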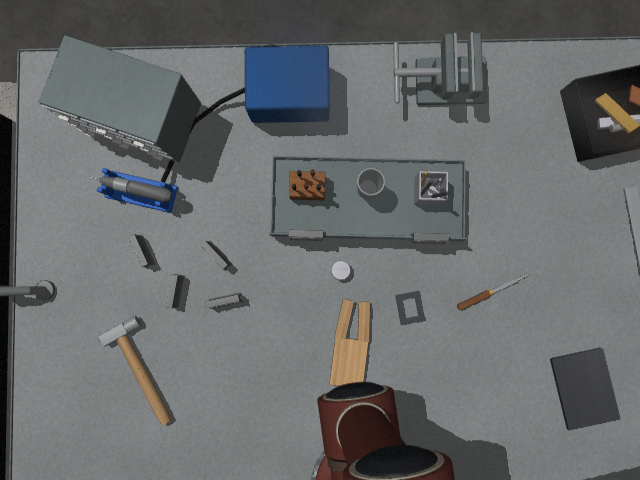

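View pics/scene1.png

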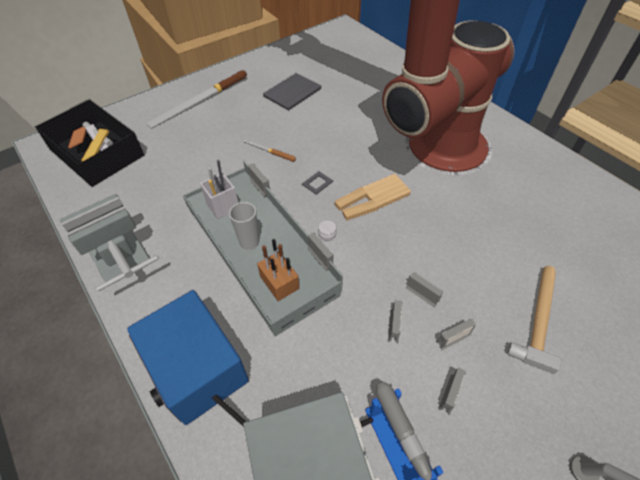

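The top view shows the short file at (490,292) and the pot at (371,182) between the drill block (307,184) and the caddy (433,186). Lip holders are at (306,235) and (432,238). Loose holders, which could be mistaken for each other, are at (145,251), (218,256), (176,291) and (225,300). The long file at scene (200,97) could be mistaken for the short one.

```bash
python3 - <<'E'
from h import *
c=load('top'); w=cloud(c)
for n,(u0,u1,v0,v1) in dict(A=(128,165,230,275),B=(200,240,236,275),C=(162,190,270,312),D=(203,246,288,312)).items():
    p=w[v0:v1,u0:u1]; m=(p[...,2]>37)
    q=p[m]; (cx,cy),s,a=cv2.minAreaRect(q[:,:2].astype(np.float32)); mid=q.mean(0)
    b=cv2.boxPoints(((cx,cy),s,a)); e=max((b[1]-b[0],b[2]-b[1]),key=np.linalg.norm)
    print(n,m.sum(),np.round((cx,cy)),np.round(s),'zmed',round(np.median(q[:,2]),1),'yaw of long',np.degrees(np.arctan2(e[1],e[0])).round(1),'dist',np.hypot(cx,cy).round())
    ym=[q[:,0].min(),q[:,0].max(),q[:,1].min(),q[:,1].max()]; print(np.round(ym))
# file: mask by brown colour / height
img=c['color'].astype(int); sub=np.zeros((480,640),bool); sub[265:320,445:535]=1
br=sub&(img[...,0]-img[...,2]>40)
st=sub&(w[...,2]>2)&(w[...,2]<25)
for n,m in(('handle',br),('all',st)):
    v,u=np.nonzero(m); P=np.array([ray(c,a,b,7) for a,b in zip(u,v)])[:,:2].astype(np.float32)
    print(n,len(u),cv2.minAreaRect(P), np.round(cv2.boxPoints(cv2.minAreaRect(P))).tolist())
# pot: rim points
pz=w[160:205,350:392]; m=pz[...,2]>138; q=pz[m]; print('pot rim',np.median(q[:,2]),cv2.minEnclosingCircle(q[:,:2].astype(np.float32)))
# lip
for u in (285,345,375,400,455):
    col=w[222:250,u]; k=np.nonzero((col[:,2]>70))[0]; print('lip',u,np.round(col[k],1).tolist()[:8])
cv2.imwrite('pics/h1.png',cv2.resize(c['color'][215:325,115:265,::-1],None,fx=5,fy=5,interpolation=2))
E
```

```text
A 259 [501. 467.] [71. 17.] zmed 44.9 yaw of long 25.9 dist 685.0
[467. 535. 447. 490.]
B 249 [489. 308.] [70. 16.] zmed 45.1 yaw of long 41.8 dist 578.0
[459. 518. 281. 335.]
C 254 [416. 397.] [18. 70.] zmed 44.9 yaw of long -10.4 dist 575.0
[381. 450. 383. 412.]
D 243 [393. 291.] [15. 70.] zmed 45.0 yaw of long -78.1 dist 489.0
[378. 406. 257. 325.]
handle 225 ((388.45660400390625, -240.0799560546875), (12.176248550415039, 80.81400299072266), 25.61200523376465) [[365.0, -206.0], [400.0, -279.0], [411.0, -274.0], [376.0, -201.0]]
all 2189 ((403.1333923339844, -270.6757507324219), (189.71710205078125, 114.18783569335938), 89.1980209350586) [[345.0, -365.0], [459.0, -366.0], [462.0, -177.0], [347.0, -175.0]]
pot rim 145.59413485110053 ((621.5374145507812, -12.993656158447266), 26.882280349731445)
lip 285 [[529.0, 157.2, 82.5], [527.4, 157.6, 77.4]]
lip 345 [[525.5, 35.8, 78.2], [523.4, 35.9, 78.8], [521.7, 35.8, 74.1]]
lip 375 [[522.1, -24.3, 84.0], [520.6, -24.8, 77.4]]
lip 400 [[519.9, -75.3, 77.3], [517.8, -75.3, 77.1]]
lip 455 [[516.1, -185.9, 78.2], [514.0, -185.6, 79.6]]
```

View pics/h1.png

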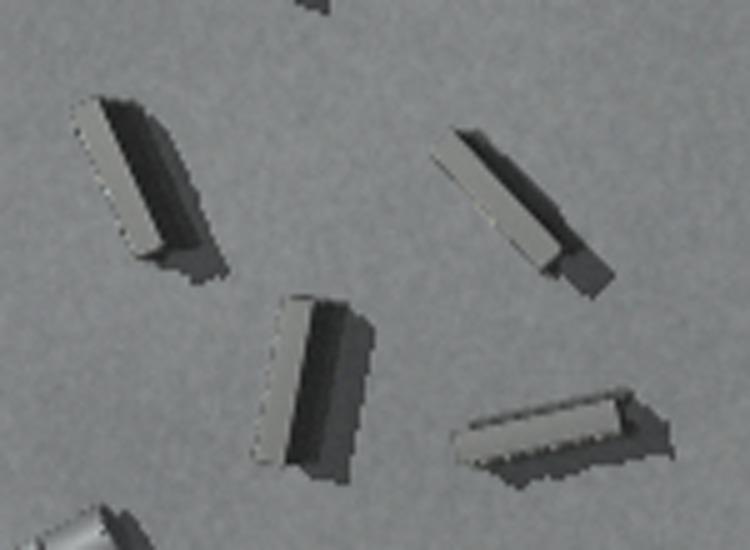

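The crop shows holder D at crop (540,430), 489 mm from the base. The others are at 575 mm or more, so D is the one meant. Now turning towards the file (yaw about +101°).

```bash
python3 -m pendant '[[[0,0,0],[0,0,-7.1],0],[[0,0,0],[0,0,-7.1],0],[[0,0,0],[0,0,-7.1],0],[[0,0,0],[0,0,-7.1],0],[[0,0,0],[0,0,-7.1],0],[[0,0,0],[0,0,-7.1],0],[[0,0,0],[0,0,-7.1],0],[[0,0,0],[0,0,-7.1],0],[[0,0,0],[0,0,-7.1],0],[[0,0,0],[0,0,-7.1],0]]'; python3 -m pendant '[[[0,0,0],[0,0,-7.1],0],[[0,0,0],[0,0,-7.1],0],[[0,0,0],[0,0,-7.1],0],[[0,0,0],[0,0,-7.1],0],[[0,0,0],[0,0,-2],0]]'
cat >> h.py <<'E'
def rel(p,yaw=None):
    s=r.sense(); R=s['tool_rot']; print('tcp',s['eef_pos'].round(1),'J',s['joint_pos'].round(1),'xaz',np.degrees(np.arctan2(R[1,0],R[0,0])).round(2),'gap',round(s['finger_gap'],1),'t',s['t'],'F',s['ft_force'].round(1))
    open('log.txt','a').write(repr((s['joint_pos'].tolist(),s['eef_pos'].tolist(),R.tolist()))+'\n')
    d=R.T@(np.array(p)-s['eef_pos']); print('shift',d.round(1)); return d
E
python3 - <<'E'
from h import *
rel([383,-229,200])
c=load('scene'); cv2.imwrite('pics/h2.png',cv2.resize(c['color'][300:355,380:490,::-1],None,fx=6,fy=6,interpolation=2))
E
```

```text
t: 0.93
eef_pos: [152.0, -605.8, 230.6]
tool_rot: [[0.08, 0.997, -0.0], [0.997, -0.08, 0.001], [0.001, -0.0, -1.0]]
ft_force: [-0.1, 0.3, 0.4]
finger_gap: 85.5
gripper_force: 0.0
t: 1.35
eef_pos: [152.0, -605.8, 230.6]
tool_rot: [[-0.434, 0.901, -0.0], [0.901, 0.434, 0.001], [0.001, 0.0, -1.0]]
ft_force: [-0.4, -0.1, 0.6]
finger_gap: 85.2
gripper_force: 0.0
tcp [ 152.  -605.8  230.6] J [ -82.7    3.    92.5    0.    84.6 -108.5] xaz 115.75 gap 85.2 t 1.35 F [-0.4 -0.1  0.6]
shift [239.  371.7  31. ]
```

View pics/h2.png

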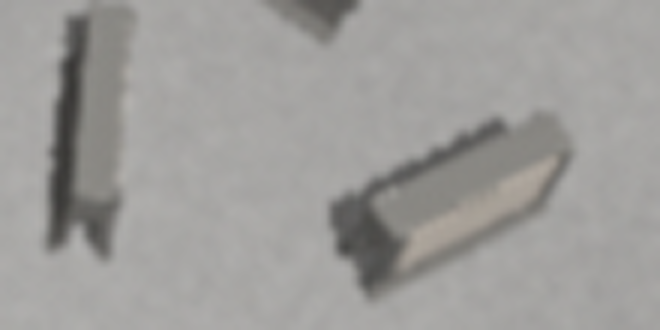

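The crop shows C with its paper towards the camera. D is at scene (425,288). Moving over the file now.

```bash
python3 -m pendant '[[[24,37,3],[0,0,0],60],[[24,37,3],[0,0,0],60],[[24,37,3],[0,0,0],60],[[24,37,3],[0,0,0],60],[[24,37,3],[0,0,0],60],[[24,37,3],[0,0,0],60],[[24,37,3],[0,0,0],60],[[24,37,3],[0,0,0],60],[[24,37,3],[0,0,0],60],[[23,38,3],[0,0,0],60]]'
python3 - <<'E'
from h import *
a=load('top')
sc=load('scene'); p=[393,291,44]; print('D in scene',proj(sc,p))
x,y=map(int,proj(sc,p)); big=cv2.resize(sc['color'][y-25:y+30,x-30:x+30,::-1],None,fx=6,fy=6,interpolation=2)
c=cam('wrist','w1.png'); rel([383,-229,100]); w=cam('wrist'); 
b=w['color'][:,:,::-1].copy(); b[:330,:360]=big; cv2.imwrite('pics/w1.png',b)
print(-c['R'].T@c['t'],c['R'].round(2).tolist(), proj(c,[383,-229,7]))
E
```

```text
t: 2.18
eef_pos: [370.9, -250.6, 202.6]
tool_rot: [[-0.43, 0.903, -0.0], [0.903, 0.43, 0.0], [0.0, -0.0, -1.0]]
ft_force: [0.9, -0.4, 0.2]
finger_gap: 65.5
gripper_force: 0.0
D in scene (np.float64(425.72620051313817), np.float64(282.6822949569421))
tcp [ 374.2 -244.6  201.8] J [-42.9 -21.6 117.    0.3  84.7 -68.8] xaz 115.88 gap 65.2 t 2.2333 F [1.6 4.  0.2]
shift [  9.8  14.3 101.9]
[ 339.29078696 -184.93096133  345.43830482] [[0.9, 0.43, -0.0], [0.41, -0.87, 0.28], [0.12, -0.26, -0.96]] (np.float64(340.61675317068784), np.float64(192.98884211153054))
```

View pics/w1.png

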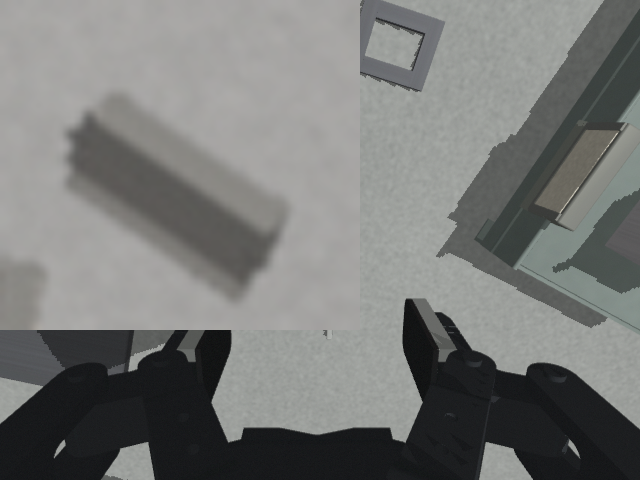

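The inset shows D's far side is plain grey, so its paper already faces the robot. The inset covered the file, so I'll measure it by mask.

```bash
python3 - <<'E'
from h import *
c=cam('wrist'); img=c['color'].astype(int)
br=((img[...,0]-img[...,2]>40)).astype(np.uint8); n,l,st,ce=cv2.connectedComponentsWithStats(br)
for k in range(1,n):
    if st[k,4]>300:
        v,u=np.nonzero(l==k); P=np.array([ray(c,a,b,10) for a,b in zip(u,v)])[:,:2].astype(np.float32)
        rect=cv2.minAreaRect(P); print(st[k],rect,cv2.boxPoints(rect).round(1).tolist())
        vx,vy,x0,y0=cv2.fitLine(P,cv2.DIST_L2,0,.01,.01).ravel(); print(vx,vy,x0,y0,np.degrees(np.arctan2(vy,vx)))
rel([383,-229,60])
E
```

```text
[ 329  159   19   95 1490] ((387.3114013671875, -237.47811889648438), (13.870596885681152, 81.6713638305664), 24.620054244995117) [[364.0, -203.1999969482422], [398.0, -277.5], [410.6000061035156, -271.70001220703125], [376.6000061035156, -197.5]]
0.41619945 -0.9092733 386.55804 -235.80959 -65.40512
tcp [ 371.5 -250.1  202.3] J [-43.5 -21.5 116.9  -0.   84.6 -69.3] xaz 115.82 gap 65.4 t 2.3333 F [1.1 0.  0. ]
shift [ 13.9  19.6 142.3]
```

```bash
python3 - <<'E'
from h import *
rel([382,-226,3])
E
python3 -m pendant '[[[8,8,20],[0,0,1.2],60],[[9,9,30],[0,0,0],60],[[0,0,30],[0,0,0],60],[[0,0,30],[0,0,0],60],[[0,0,20],[0,0,0],60],[[0,0,0],[0,0,0],60]]'
python3 - <<'E'
from h import *
rel([382,-226,3])
E
```

```text
tcp [ 371.5 -250.1  202.3] J [-43.5 -21.5 116.9  -0.   84.6 -69.3] xaz 115.82 gap 65.4 t 2.3333 F [1.1 0.  0. ]
shift [ 16.9  20.  199.3]
t: 2.83
eef_pos: [375.2, -228.5, 67.8]
tool_rot: [[-0.41, 0.912, -0.008], [0.912, 0.41, 0.006], [0.009, -0.005, -1.0]]
ft_force: [-0.9, -0.4, -0.9]
finger_gap: 65.3
gripper_force: 0.0
tcp [ 375.2 -228.5   67.8] J [-41.1 -13.7 124.4  -0.   69.9 -65.2] xaz 114.18 gap 65.3 t 2.8333 F [-0.9 -0.4 -0.9]
shift [-1.1  7.6 64.8]
```

```bash
python3 -m pendant '[[[-0.5,4,25],[0,0,0],60],[[-0.5,3.6,22],[0,0,0],60],[[0,0,13],[0,0,0],60],[[0,0,4.8],[0,0,0],60],[[0,0,0],[0,0,0],60],[[0,0,0],[0,0,0],60]]'
python3 - <<'E'
from h import *
rel([382,-226,3])
E
python3 -m pendant '[[[0,0,0],[0,0,0],255],[[0,0,0],[0,0,0],255],[[0,0,0],[0,0,0],255],[[0,0,0],[0,0,0],255],[[0,0,0],[0,0,0],255],[[0,0,0],[0,0,0],255],[[0,0,0],[0,0,0],255],[[0,0,0],[0,0,0],255]]'
```

```text
t: 3.33
eef_pos: [386.8, -229.0, 9.5]
tool_rot: [[-0.41, 0.912, 0.001], [0.912, 0.41, -0.001], [-0.002, 0.001, -1.0]]
ft_force: [-0.6, -0.1, 0.1]
finger_gap: 65.8
gripper_force: 0.0
tcp [ 386.8 -229.     9.5] J [-40.1  -6.7 124.9  -0.   61.7 -64.4] xaz 114.23 gap 65.8 t 3.3333 F [-0.6 -0.1  0.1]
shift [ 4.7 -3.1  6.5]
t: 4.0
eef_pos: [386.8, -228.3, 9.2]
tool_rot: [[-0.411, 0.911, 0.001], [0.911, 0.411, -0.001], [-0.001, 0.0, -1.0]]
ft_force: [-0.6, 0.5, 5.8]
finger_gap: 11.4
gripper_force: 58.9
```

The grip sits too high on the rounded edge (gap 11.4), so I'm opening and regripping lower.

```bash
python3 -m pendant '[[[0,0,0],[0,0,0],150],[[0,0,0],[0,0,0],150],[[0,0,0],[0,0,0],150],[[4,-1,3],[0,0,0],150],[[0,0,3.5],[0,0,0],150],[[0,0,0],[0,0,0],150],[[0,0,0],[0,0,0],150]]'
python3 - <<'E'
from h import *
rel([382,-226,3])
E
python3 -m pendant '[[[0,0,0],[0,0,0],255],[[0,0,0],[0,0,0],255],[[0,0,0],[0,0,0],255],[[0,0,0],[0,0,0],255],[[0,0,0],[0,0,0],255],[[0,0,0],[0,0,0],255]]'
```

```text
t: 4.58
eef_pos: [383.3, -224.2, 1.1]
tool_rot: [[-0.411, 0.911, -0.001], [0.911, 0.411, 0.001], [0.001, -0.001, -1.0]]
ft_force: [0.2, -0.8, 0.7]
finger_gap: 35.0
gripper_force: 0.0
tcp [ 383.3 -224.2    1.1] J [-39.9  -6.4 125.6   0.   60.9 -64.2] xaz 114.29 gap 35.0 t 4.5833 F [ 0.2 -0.8  0.7]
shift [-1.1 -1.9 -1.9]
t: 5.08
eef_pos: [384.0, -224.8, 2.0]
tool_rot: [[-0.411, 0.912, 0.001], [0.912, 0.411, -0.0], [-0.001, 0.0, -1.0]]
ft_force: [0.7, 0.8, 1.5]
finger_gap: 12.2
gripper_force: 60.6
```

```bash
python3 -m pendant '[[[0,0,-15],[0,0,0],255],[[0,0,-30],[0,0,0],255],[[0,0,-40],[0,0,0],255],[[0,0,-40],[0,0,0],255],[[0,0,-40],[0,0,7],255],[[0,0,-40],[0,0,7],255],[[0,0,-40],[0,0,7],255],[[0,0,-30],[0,0,7],255],[[0,0,0],[0,0,7],255],[[0,0,0],[0,0,7],255]]' | head -2
python3 -m pendant '[[[0,0,0],[0,0,7],255],[[0,0,0],[0,0,7],255],[[0,0,0],[0,0,7],255],[[0,0,0],[0,0,7],255],[[0,0,0],[0,0,7],255],[[0,0,0],[0,0,7],255],[[0,0,0],[0,0,7],255],[[0,0,0],[0,0,7],255],[[0,0,0],[0,0,7],255],[[0,0,0],[0,0,7],255]]' | tail -2
python3 -m pendant '[[[0,0,0],[0,0,7],255],[[0,0,0],[0,0,4],255],[[0,0,0],[0,0,0],255]]' | tail -2
python3 - <<'E'
from h import *
rel([600,-13,300])
c=cam('top','top2.png');c=cam('wrist','w2.png')
E
```

```text
t: 5.92
eef_pos: [384.6, -225.3, 279.9]
finger_gap: 12.2
gripper_force: 60.4
finger_gap: 12.2
gripper_force: 60.4
tcp [ 383.5 -224.5  276.2] J [-39.9 -24.2 111.9   0.   92.3  58.8] xaz -8.78 gap 12.2 t 7.0 F [ 0.2 -0.6 -1.1]
shift [ 181.6 -242.   -23.8]
```

View pics/w2.png

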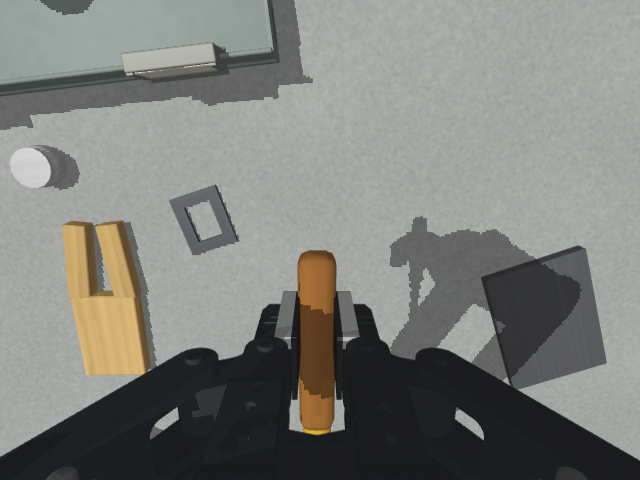

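The file is held squarely, with its handle at (317,340) and butt at (317,255). Carrying it towards the pot.

```bash
python3 -m pendant '[[[10,-23,-6],[0,0,0],255],[[10,-23,-6],[0,0,0],255],[[10,-23,-6],[0,0,0],255],[[10,-23,-6],[0,0,0],255],[[10,-23,-6],[0,0,0],255],[[10,-23,-6],[0,0,0],255],[[10,-23,-6],[0,0,0],255],[[10,-23,-6],[0,0,0],255],[[10,-23,-6],[0,0,0],255],[[10,-23,0],[0,0,0],255]]' | head -2
python3 -m pendant '[[[0,0,0],[0,7,0],255],[[0,0,0],[0,7,0],255],[[0,0,0],[0,7,0],255],[[0,0,0],[0,7,0],255],[[0,0,0],[0,7,0],255],[[0,0,0],[0,7,0],255],[[0,0,0],[0,7,0],255],[[0,0,0],[0,7,0],255],[[0,0,0],[0,7,0],255],[[0,0,0],[0,4,0],255]]'
python3 - <<'E'
from h import *
rel([600,-13,300])
E
```

```text
t: 7.93
eef_pos: [518.4, -11.3, 332.2]
t: 8.77
eef_pos: [518.7, -12.1, 326.8]
tool_rot: [[0.387, -0.151, 0.909], [-0.058, -0.989, -0.14], [0.92, 0.002, -0.392]]
ft_force: [0.4, -0.8, 2.8]
finger_gap: 12.2
gripper_force: 60.4
tcp [518.7 -12.1 326.8] J [-10.4 -57.9 141.6   3.1  29.4  86.5] xaz -8.47 gap 12.2 t 8.7667 F [ 0.4 -0.8  2.8]
shift [  6.9 -11.4  84.5]
```

```bash
python3 -m pendant '[[[8,-3,19],[0,0,0],255],[[8,-3,19],[0,0,0],255],[[8,-3,19],[0,0,0],255],[[8,-3,19],[0,0,0],255],[[0,0,0],[0,5,0],255],[[0,0,0],[0,5,0],255],[[0,0,0],[0,3,0],255],[[0,0,0],[0,0,0],255]]' | sed -n 1,3p
cat >> h.py <<'E'
def tip(L=137,off=5):
    s=r.sense();R=s['tool_rot'];return s['eef_pos']-L*R[:,0]-off*R[:,2]
E
python3 - <<'E'
from h import *
rel([621.5,-13,300]); t=tip(); b=tip(-28); print('tip',t,'butt',b)
R=r.sense()['tool_rot']; print('shift for tip to z165 over pot',R.T@(np.array([618,-13,165])-t))
c=cam('top'); s=cam('scene'); print(proj(s,t),proj(s,b),proj(c,b))
x,y=map(int,proj(s,t)); o=np.concatenate([cv2.resize(s['color'][y-75:y+75,x-60:x+60,::-1],(400,500)),cv2.resize(c['color'][140:240,330:410,::-1],(400,500))],1); cv2.imwrite('pics/s2.png',o)
E
```

```text
t: 9.43
eef_pos: [594.9, -9.5, 335.4]
tool_rot: [[0.205, -0.156, 0.966], [-0.029, -0.988, -0.153], [0.978, 0.004, -0.207]]
tcp [594.9  -9.5 335.4] J [ -7.3 -40.2 137.3 -19.4   5.2 109.5] xaz -7.93 gap 12.3 t 9.4333 F [ 1.1  0.3 -0.3]
shift [-29.1  -0.9  33.6]
tip [561.92140001  -4.84061015 202.39448925] butt [595.7877446   -9.5595926  363.81258585]
shift for tip to z165 over pot [-24.8391883   -0.83801336  63.18263452]
(np.float64(266.52045637361925), np.float64(179.48865309762573)) (np.float64(236.24372981282778), np.float64(114.61186559785445)) (np.float64(379.1782078718728), np.float64(175.21097774275412))
```

View pics/s2.png

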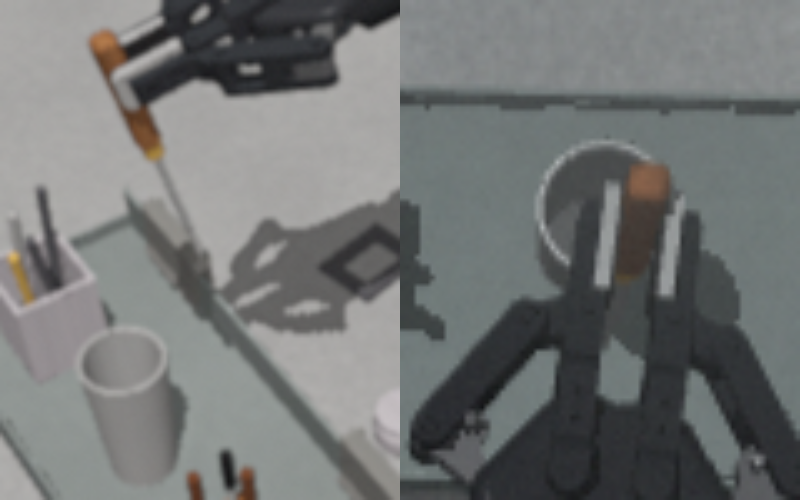

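Scene crop shows the file tip at crop (195,255), ahead of the pot mouth (122,360). The pose matches the prediction. J5 is near its limit, so I'm easing the tilt back and moving over the pot.

```bash
python3 -m pendant '[[[0,0,0],[0,-5.5,0],255],[[0,0,0],[0,-5.5,0],255],[[0,0,15],[0,0,0],255],[[0,0,15],[0,0,0],255],[[0,0,0],[0,0,0],255]]' | sed -n 1,3p
python3 - <<'E'
from h import *
rel([621.5,-13,300]); t=tip(); print('tip',t)
R=r.sense()['tool_rot']; print('lean',np.degrees(np.arccos(R[2,0])),'shift tip z155 over pot',R.T@(np.array([608,-11,155])-t), 'then down 85',R.T@[0,0,-85.])
E
```

```text
t: 9.95
eef_pos: [624.6, -15.5, 327.7]
tool_rot: [[0.372, -0.159, 0.915], [-0.058, -0.987, -0.148], [0.927, 0.002, -0.376]]
tcp [624.6 -15.5 327.7] J [ -7.6 -33.2 129.5  -5.6  15.9  95.8] xaz -8.89 gap 12.0 t 9.95 F [ 0.2  0.2 -0.9]
shift [-27.   -2.    7.2]
tip [569.14938338  -6.81653239 202.63917949]
lean 22.10153976524332 shift tip z155 over pot [-29.45344206  -2.14043943  54.07658001] then down 85 [-78.75407419  -0.15898122  31.98078366]
```

```bash
python3 -m pendant '[[[0,-0.5,18],[0,0,0],255],[[-4,-0.5,18],[0,0,0],255],[[-12,-0.5,10],[0,0,0],255],[[-13,-0.5,8],[0,0,0],255],[[0,0,0],[0,0,0],255],[[0,0,0],[0,0,0],255]]' | sed -n 1,3p
python3 - <<'E'
from h import *
rel([621.5,-13,300]); t=tip(); print('tip',t)
R=r.sense()['tool_rot']; print('lean',np.degrees(np.arccos(R[2,0])),'shift',R.T@(np.array([608,-11,155])-t), 'then down 85',R.T@[0,0,-85.])
b=tip(-28);c=cam('top'); s=cam('scene'); print(proj(s,t),proj(s,b),proj(c,b))
x,y=map(int,proj(s,t)); o=np.concatenate([cv2.resize(s['color'][y-75:y+75,x-60:x+60,::-1],(400,500)),cv2.resize(c['color'][140:240,330:410,::-1],(400,500))],1); cv2.imwrite('pics/s3.png',o)
E
```

```text
t: 10.45
eef_pos: [661.8, -19.5, 278.8]
tool_rot: [[0.373, -0.159, 0.914], [-0.058, -0.987, -0.148], [0.926, 0.002, -0.378]]
tcp [661.8 -19.5 278.8] J [ -7.4 -22.9 127.5 -12.4   7.8 102.9] xaz -8.89 gap 12.4 t 10.45 F [-1.1  0.4  0.1]
shift [  4.2   0.  -45.8]
tip [606.05530136 -10.7938014  153.89511503]
lean 22.2045156251717 shift [ 1.76109034 -0.10428876  1.39026118] then down 85 [-78.69646828  -0.17375666  32.1221993 ]
(np.float64(248.6012770594391), np.float64(205.0968501086207)) (np.float64(200.65900131287788), np.float64(156.76401106829087)) (np.float64(381.7763615181758), np.float64(138.32324301258234))
```

View pics/s3.png

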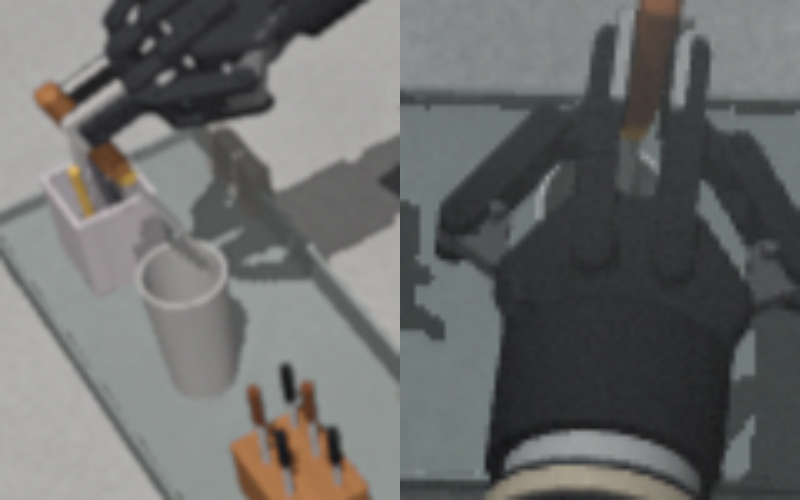

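The tip sits over the near half of the pot's mouth, at crop (210,268). The wrist is nearly at its J5 limit, so I'm raising and swinging the approach azimuth left to free it and stand the file steeper.

```bash
python3 -m pendant '[[[20,0,-8],[0,0,0],255],[[18,0,-7],[0,0,0],255],[[0,0,0],[6,0,-2.45],255],[[0,0,0],[6,0,-2.45],255],[[0,0,0],[6,0,-2.45],255],[[0,0,0],[6,0,-2.45],255],[[0,0,0],[6,0,-2.45],255],[[0,0,0],[6,0,-2.45],255],[[0,0,0],[6,0,-2.45],255],[[0,0,0],[0,0,0],255]]' | sed -n 1,3p
python3 - <<'E'
from h import *
rel([621.5,-13,300]); t=tip(); print('tip',t)
R=r.sense()['tool_rot']; print('lean',np.degrees(np.arccos(R[2,0])),R.round(2))
E
```

```text
t: 11.38
eef_pos: [658.3, -28.1, 304.7]
tool_rot: [[0.434, 0.169, 0.885], [0.065, -0.986, 0.156], [0.898, -0.01, -0.439]]
tcp [658.3 -28.1 304.7] J [-20.1 -24.  124.   56.6  32.7  24.4] xaz 8.53 gap 12.1 t 11.3833 F [0.3 0.2 0. ]
shift [-19.3 -21.1 -28.1]
tip [594.39837297 -37.80799069 183.8559294 ]
lean 26.049552863694853 [[ 0.43  0.17  0.88]
 [ 0.07 -0.99  0.16]
 [ 0.9  -0.01 -0.44]]
```

```bash
python3 -m pendant '[[[0,0,0],[5.4,0,-2.6],255],[[0,0,0],[5.4,0,-2.6],255],[[0,0,0],[5.4,0,-2.6],255],[[0,0,0],[0,6,0],255],[[0,0,0],[0,6,0],255],[[0,0,0],[0,6,0],255],[[0,0,0],[0,0,0],255]]' | sed -n 1,3p
python3 - <<'E'
from h import *
rel([621.5,-13,300]); t=tip(); print('tip',t)
R=r.sense()['tool_rot']; print('lean',np.degrees(np.arccos(R[2,0])),'shift to z160',R.T@(np.array([615,-17,160])-t), 'down 50',R.T@[0,0,-50.],R.round(2))
E
```

```text
t: 11.97
eef_pos: [656.1, -25.2, 296.2]
tool_rot: [[0.139, 0.464, 0.875], [0.048, -0.885, 0.462], [0.989, -0.022, -0.146]]
tcp [656.1 -25.2 296.2] J [-30.3 -13.1 125.   94.1  57.4 -19.4] xaz 19.03 gap 11.7 t 11.9667 F [-0.2 -0.2 -2.3]
shift [ -0.4 -26.9 -25.2]
tip [632.66920554 -34.04635182 161.38381215]
lean 8.477929778276453 shift to z160 [ -3.01208525 -23.26485146  -7.37345915] down 50 [-49.45363629   1.11952499   7.28591251] [[ 0.14  0.46  0.87]
 [ 0.05 -0.89  0.46]
 [ 0.99 -0.02 -0.15]]
```

```bash
python3 -m pendant '[[[0,-12.5,-3.5],[0,0,0],255],[[0,-12.5,-3.5],[0,0,0],255],[[0,0,0],[0,0,0],255],[[0,0,0],[0,0,0],255]]' | sed -n 1,3p
python3 - <<'E'
from h import *
rel([621.5,-13,300]); t=tip(); print('tip',t)
R=r.sense()['tool_rot']; print('lean',np.degrees(np.arccos(R[2,0])),'shift to z160',R.T@(np.array([615,-15,160])-t), 'down 50',R.T@[0,0,-50.],R.round(2))
b=tip(-28);c=cam('top'); s=cam('scene'); print(proj(s,t),proj(s,b),proj(c,b))
x,y=map(int,proj(s,t)); o=np.concatenate([cv2.resize(s['color'][y-75:y+75,x-60:x+60,::-1],(400,500)),cv2.resize(c['color'][140:240,330:410,::-1],(400,500))],1); cv2.imwrite('pics/s4.png',o)
E
```

```text
t: 12.3
eef_pos: [640.1, -6.2, 304.5]
tool_rot: [[0.131, 0.467, 0.875], [0.055, -0.884, 0.464], [0.99, -0.013, -0.142]]
tcp [640.1  -6.2 304.5] J [-29.2 -17.4 127.6  93.7  56.4 -18.2] xaz 22.55 gap 12.4 t 12.3 F [-0.4 -0.4  0.6]
shift [ -7.3  -2.6 -18.8]
tip [617.78007058 -15.9949902  169.6480491 ]
lean 8.171254790863001 shift to z160 [-9.86079228 -2.0500098  -0.6048841 ] down 50 [-49.49238315   0.65927106   7.07597141] [[ 0.13  0.47  0.87]
 [ 0.05 -0.88  0.46]
 [ 0.99 -0.01 -0.14]]
(np.float64(240.87675445109994), np.float64(200.82268856069683)) (np.float64(216.59890001695635), np.float64(141.63546632784835)) (np.float64(375.3656581556347), np.float64(151.8690986863258))
```

View pics/s4.png

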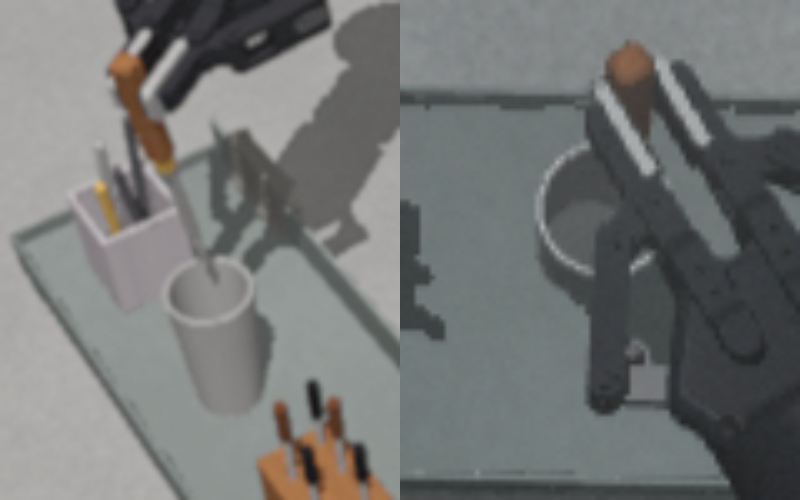

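The tip is over the mouth at crop (215,275), and the file leans 8°. Lowering it in.

```bash
python3 -m pendant '[[[-20,-1,2.5],[0,0,0],255],[[-20,-1,2.5],[0,0,0],255],[[-20,0,2.5],[0,0,0],255],[[-20,0,2.5],[0,0,0],255],[[-16,0,2.5],[0,0,0],255],[[-10,0,1.5],[0,0,0],255],[[0,0,0],[0,0,0],255],[[0,0,0],[0,0,0],255]]' | sed -n 1,4p
python3 - <<'E'
from h import *
rel([621.5,-13,300]); t=tip(); print('tip',t)
R=r.sense()['tool_rot']; print('lean',np.degrees(np.arccos(R[2,0])),R.round(2))
E
```

```text
t: 13.07
eef_pos: [637.7, -4.4, 195.9]
tool_rot: [[0.132, 0.466, 0.875], [0.052, -0.885, 0.463], [0.99, -0.016, -0.141]]
ft_force: [0.4, -0.1, 0.4]
tcp [637.7  -4.4 195.9] J [-29.1  -4.9 129.8 103.1  58.5 -35.3] xaz 21.31 gap 12.0 t 13.0667 F [ 0.4 -0.1  0.4]
shift [100.4  -1.7 -32.9]
tip [615.2184221  -13.81013061  61.01930795]
lean 8.169342223487838 [[ 0.13  0.47  0.87]
 [ 0.05 -0.88  0.46]
 [ 0.99 -0.02 -0.14]]
```

```bash
python3 -m pendant '[[[-5,0,0.7],[0,0,0],255],[[-4,0,0.6],[0,0,0],255],[[0,0,0],[0,0,0],255],[[0,0,0],[0,0,0],170],[[0,0,0],[0,0,0],150],[[0,0,0],[0,0,0],150],[[0,0,0],[0,0,0],150],[[0,0,0],[0,0,0],150]]' | sed -n 1,6p
python3 -m pendant '[[[0,0,-8],[0,0,0],150],[[0,0,-20],[0,0,0],150],[[0,0,-30],[0,0,0],150],[[0,0,-30],[0,0,0],150],[[15,0,-30],[0,0,0],150],[[20,0,-30],[0,0,0],150],[[20,0,-20],[0,0,0],150],[[0,0,0],[0,0,0],150]]' | sed -n 1,6p
python3 - <<'E'
from h import *
rel([393,291,200])
w=cam('wrist')
s=cam('scene'); c=cam('top')
x,y=map(int,proj(s,[621,-13,150])); o=np.concatenate([cv2.resize(s['color'][y-60:y+60,x-48:x+48,::-1],(400,500)),cv2.resize(c['color'][140:240,330:410,::-1],(400,500))],1); cv2.imwrite('pics/s5.png',o)
E
```

```text
t: 13.73
eef_pos: [637.4, -4.0, 187.4]
tool_rot: [[0.13, 0.466, 0.875], [0.052, -0.885, 0.464], [0.99, -0.015, -0.14]]
ft_force: [0.2, -0.3, 0.0]
finger_gap: 35.2
gripper_force: 0.0
t: 14.4
eef_pos: [496.9, -81.8, 270.6]
tool_rot: [[0.124, 0.463, 0.878], [0.059, -0.887, 0.459], [0.991, -0.005, -0.137]]
ft_force: [-0.2, -0.3, 0.8]
finger_gap: 35.2
gripper_force: 0.0
tcp [496.9 -81.8 270.6] J [-53.  -31.9 141.1  85.6  78.5 -17.8] xaz 25.5 gap 35.2 t 14.4 F [-0.2 -0.3  0.8]
shift [ -60.8 -378.2   89.6]
```

View pics/s5.png

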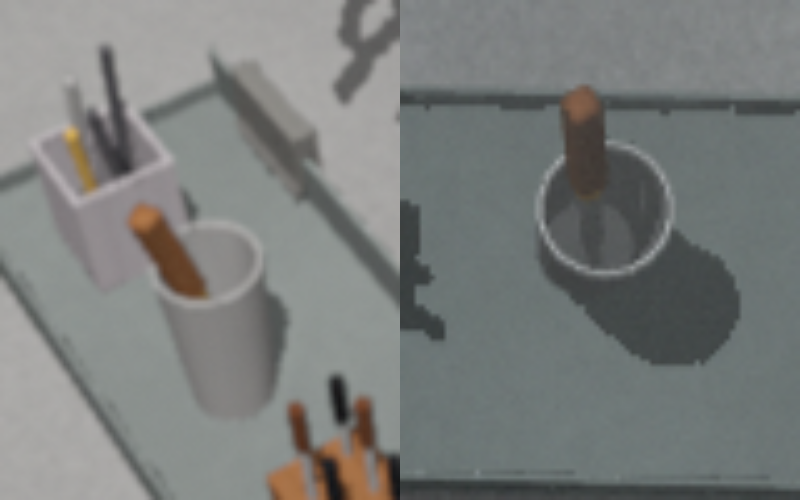

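The file stands in the pot, with its butt at (147,220) in the scene crop. Bringing the tool upright again for the holder.

```bash
python3 -m pendant '[[[0,0,0],[0,-7,0],60],[[0,0,0],[0,-7,0],60],[[0,0,0],[0,-7,0],60],[[0,0,0],[0,-7,0],60],[[0,0,0],[0,-7,0],60],[[0,0,0],[0,-7,0],60],[[0,0,0],[0,-7,0],60],[[0,0,0],[0,-7,0],60],[[0,0,0],[0,-7,0],60],[[0,0,0],[0,-7,0],60]]' | sed -n 1,3p
python3 - <<'E'
from h import *
rel([393,291,200])
R=r.sense()['tool_rot']
from scipy.spatial.transform import Rotation as Q
a=np.radians(101.9); T=np.array([[np.cos(a),np.sin(a),0],[np.sin(a),-np.cos(a),0],[0,0,-1.]])
print(R.round(2),'rotvec tool',Q.from_matrix(R.T@T).as_rotvec(degrees=True))
a=np.radians(28); T2=np.array([[np.cos(a),np.sin(a),0],[np.sin(a),-np.cos(a),0],[0,0,-1.]])
print('to down',Q.from_matrix(R.T@T2).as_rotvec(degrees=True))
E
```

```text
t: 15.38
eef_pos: [497.7, -78.0, 263.8]
tool_rot: [[0.867, 0.468, 0.169], [0.456, -0.884, 0.107], [0.199, -0.016, -0.98]]
tcp [497.7 -78.  263.8] J [-22.7 -20.9 111.2   9.5  83.1  38.9] xaz 27.72 gap 65.4 t 15.3833 F [0.  0.7 0.6]
shift [  64.7 -374.    84.4]
[[ 0.87  0.47  0.17]
 [ 0.46 -0.88  0.11]
 [ 0.2  -0.02 -0.98]] rotvec tool [  6.65320375 -10.446952   -73.81924147]
to down [ -0.89736435 -11.50805515  -0.18417677]
```

```bash
python3 -m pendant '[[[0,0,0],[-0.4,-5.7,0],60],[[0,0,0],[-0.4,-5.7,0],60],[[0,0,0],[0,0,-7],60],[[0,0,0],[0,0,-7],60],[[0,0,0],[0,0,-7],60],[[0,0,0],[0,0,-7],60],[[0,0,0],[0,0,-7],60],[[0,0,0],[0,0,-7],60],[[0,0,0],[0,0,-7],60],[[0,0,0],[0,0,-7],60]]' | sed -n 1,3p
python3 -m pendant '[[[0,0,0],[0,0,-7],60],[[0,0,0],[0,0,-7],60],[[0,0,0],[0,0,-4],60],[[0,0,0],[0,0,0],60]]' | sed -n 1,6p
python3 - <<'E'
from h import *
rel([393,291,180])
E
```

```text
t: 16.22
eef_pos: [497.2, -77.7, 262.2]
tool_rot: [[0.101, 0.995, 0.003], [0.995, -0.101, 0.007], [0.007, 0.002, -1.0]]
t: 16.55
eef_pos: [497.2, -77.9, 262.4]
tool_rot: [[-0.206, 0.979, 0.003], [0.979, 0.206, 0.007], [0.006, 0.005, -1.0]]
ft_force: [-0.3, -0.5, -0.2]
finger_gap: 65.5
gripper_force: 0.0
tcp [497.2 -77.9 262.4] J [-17.6 -15.  106.2   0.4  88.8 -29.5] xaz 101.89 gap 65.5 t 16.55 F [-0.3 -0.5 -0.2]
shift [381.9 -26.4  84.6]
```

```bash
python3 -m pendant '[[[34,-2.4,3],[0,0,0],60],[[34,-2.4,3],[0,0,0],60],[[34,-2.4,3],[0,0,0],60],[[34,-2.4,8],[0,0,0],60],[[34,-2.4,8],[0,0,0],60],[[34,-2.4,8],[0,0,0],60],[[34,-2.4,8],[0,0,0],60],[[34,-2.4,8],[0,0,0],60],[[34,-2.4,8],[0,0,0],60],[[34,-2.4,8],[0,0,0],60]]' | sed -n 1,3p
python3 -m pendant '[[[30,-2.4,8],[0,0,0],60],[[12,0,4],[0,0,0],60],[[0,0,0],[0,0,0],60],[[0,0,0],[0,0,0],60]]' | sed -n 1,3p
python3 - <<'E'
from h import *
rel([393,291,180])
c=cam('wrist','w6.png'); print(proj(c,[393,291,44]))
E
```

```text
t: 17.38
eef_pos: [404.0, 251.4, 199.1]
tool_rot: [[-0.202, 0.979, 0.005], [0.979, 0.202, 0.004], [0.003, 0.006, -1.0]]
t: 17.72
eef_pos: [394.2, 290.1, 188.0]
tool_rot: [[-0.204, 0.979, 0.006], [0.979, 0.204, 0.003], [0.002, 0.006, -1.0]]
tcp [394.2 290.1 188. ] J [ 27.6 -14.6 113.    0.   81.3  15.8] xaz 101.77 gap 65.4 t 17.7167 F [ 0.8 -0.3 -0.4]
shift [ 1.1 -1.1  8. ]
(np.float64(314.6774415358085), np.float64(222.82683397583162))
```

View pics/w6.png

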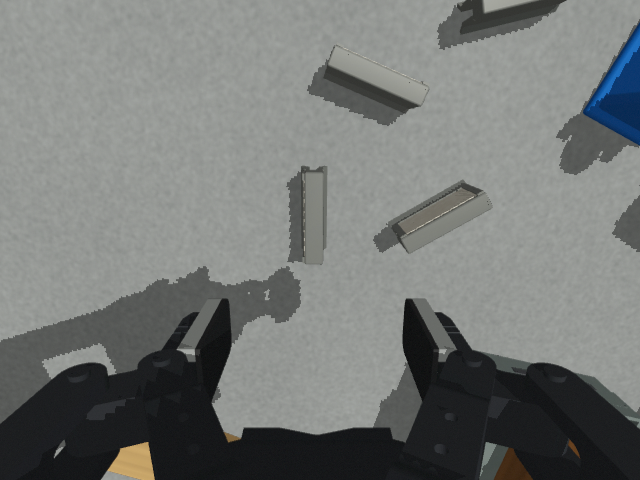

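Holder D is at (315,218), aligned with the fingers. Its light paper edge is on the left, which is the robot side.

```bash
python3 - <<'E'
from h import *
c=load('wrist'); w=cloud(c)[155:275,280:345]; m=(w[...,2]>39)&(w[...,2]<52); q=w[m]
print(m.sum(),np.median(q[:,2]),cv2.minAreaRect(q[:,:2].astype(np.float32)))
rect=cv2.minAreaRect(q[:,:2].astype(np.float32)); rel([rect[0][0],rect[0][1],28])
E
```

```text
1828 44.477768553171614 ((391.0182800292969, 293.513427734375), (15.193577766418457, 69.58497619628906), 11.854377746582031)
tcp [394.8 289.6 188.7] J [ 27.5 -14.7 112.9   0.   81.3  15.8] xaz 101.69 gap 65.8 t 17.7667 F [ 0.2 -0.6 -0.8]
shift [  4.2  -4.2 160.7]
```

```bash
python3 -m pendant '[[[2,-2,30],[0,0,0],60],[[2,-2,38],[0,0,0],60],[[0,0,38],[0,0,0],60],[[0,0,28],[0,0,0],60],[[0,0,12],[0,0,0],60],[[0,0,6],[0,0,0],60],[[0,0,0],[0,0,0],60],[[0,0,0],[0,0,0],60]]' | sed -n 1,3p
python3 - <<'E'
from h import *
rel([391,293.5,28])
E
```

```text
t: 18.43
eef_pos: [392.9, 294.3, 39.1]
tool_rot: [[-0.202, 0.979, 0.011], [0.979, 0.202, 0.007], [0.004, 0.012, -1.0]]
tcp [392.9 294.3  39.1] J [ 2.810e+01 -4.100e+00  1.191e+02  1.000e-01  6.430e+01  1.640e+01] xaz 101.65 gap 65.5 t 18.4333 F [0.4 0.9 0.5]
shift [-0.5 -2.2 11. ]
```

```bash
python3 -m pendant '[[[0,-2,5],[0.6,-0.2,0],60],[[0,0,5.5],[0,0,0],60],[[0,0,0],[0,0,0],60],[[0,0,0],[0,0,0],60]]' | sed -n 1,3p
python3 - <<'E'
from h import *
rel([391,293.5,28])
E
```

```text
t: 18.77
eef_pos: [389.4, 293.8, 26.9]
tool_rot: [[-0.203, 0.979, -0.001], [0.979, 0.203, -0.0], [0.0, -0.001, -1.0]]
tcp [389.4 293.8  26.9] J [ 28.3  -2.8 119.3   0.   63.6  16.5] xaz 101.71 gap 65.3 t 18.7667 F [-0.5  0.3 -0.3]
shift [-0.6  1.5 -1.1]
```

```bash
python3 -m pendant '[[[0,1,-1],[0,0,0],255],[[0,0,0],[0,0,0],255],[[0,0,0],[0,0,0],255],[[0,0,0],[0,0,0],255],[[0,0,0],[0,0,0],255],[[0,0,0],[0,0,0],255],[[0,0,0],[0,0,0],255]]'
python3 - <<'E'
from h import *
rel([391,293.5,28])
E
python3 -m pendant '[[[0,0,-15],[0,0,0],255],[[0,0,-30],[0,0,0],255],[[0,0,-40],[0,0,0],255],[[0,0,-40],[0,0,5],255],[[0,0,-30],[0,0,5],255],[[0,0,0],[0,0,3.8],255],[[0,0,0],[0,0,0],255],[[0,0,0],[0,0,0],255]]' 
python3 - <<'E'
from h import *
rel([521.6,-9.4,160])
E
```

```text
t: 19.35
eef_pos: [390.4, 293.9, 27.8]
tool_rot: [[-0.203, 0.979, -0.001], [0.979, 0.203, -0.0], [0.0, -0.001, -1.0]]
ft_force: [0.2, 0.3, 0.1]
finger_gap: 11.9
gripper_force: 60.7
tcp [390.4 293.9  27.8] J [ 28.2  -2.8 119.1   0.   63.7  16.5] xaz 101.7 gap 11.9 t 19.35 F [0.2 0.3 0.1]
shift [-0.5  0.6 -0.2]
t: 20.02
eef_pos: [390.1, 293.7, 182.2]
tool_rot: [[0.035, 0.999, -0.002], [0.999, -0.035, -0.001], [-0.001, -0.002, -1.0]]
ft_force: [-0.8, -0.2, -1.1]
finger_gap: 12.5
gripper_force: 60.7
tcp [390.1 293.7 182.2] J [ 28.2 -14.1 113.1   0.   81.2  30.2] xaz 88.0 gap 12.5 t 20.0167 F [-0.8 -0.2 -1.1]
shift [-298.3  142.    22. ]
```

```bash
python3 -m pendant '[[[-28,12,0],[0,0,0],255],[[-28,12,0],[0,0,0],255],[[-28,12,0],[0,0,0],255],[[-28,12,0],[0,0,0],255],[[-28,12,0],[0,0,0],255],[[-28,12,0],[0,0,0],255],[[-28,13,0],[0,0,0],255],[[-28,13,0],[0,0,0],255],[[-28,13,0],[0,0,0],255],[[-28,13,0],[0,0,0],255]]' | sed -n 1,3p
python3 -m pendant '[[[-16,12,0],[0,0,0],255],[[-2,5,10],[0,0,0],255],[[0,0,0],[0,0,0],255],[[0,0,0],[0,0,0],255]]' | sed -n 1,3p
python3 - <<'E'
from h import *
rel([521.3,-9.4,140])
c=cam('wrist','w7.png'); w=cloud(c)
P=[]
for u in range(0,640,8):
    col=w[:,u]; k=np.nonzero((col[:,2]>74)&(col[:,2]<82)&(abs(col[:,0]-521)<14))[0]
    if len(k)>1: P.append(np.r_[u,len(k),col[k].mean(0)])
P=np.array(P); print(P.round(1)[::4].tolist())
t=cam('top'); q=cloud(t)[155:210,345:397].reshape(-1,3); z=q[(q[:,2]>138)&(q[:,2]<149)]; print('pot rim',cv2.minEnclosingCircle(z[:,:2].astype(np.float32)))
E
```

```text
t: 20.85
eef_pos: [503.1, 8.2, 179.9]
tool_rot: [[0.035, 0.999, -0.006], [0.999, -0.035, 0.0], [0.0, -0.006, -1.0]]
t: 21.18
eef_pos: [518.7, -8.3, 169.7]
tool_rot: [[0.036, 0.999, -0.007], [0.999, -0.036, 0.001], [0.001, -0.007, -1.0]]
tcp [518.7  -8.3 169.7] J [ -9.1  -8.8 109.8   0.   79.4  -7.1] xaz 87.95 gap 13.1 t 21.1833 F [ 0.   0.1 -0.5]
shift [-1.1  2.8 29.7]
[[320.0, 143.0, 521.2, 43.2, 78.5]]
pot rim ((621.8024291992188, -12.810964584350586), 26.792661666870117)
```

View pics/w7.png

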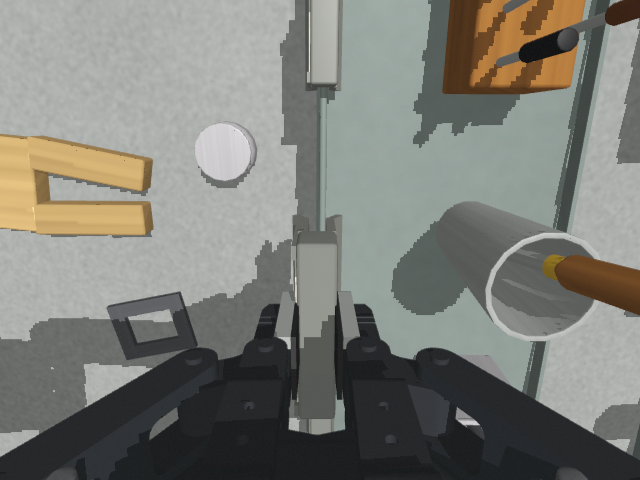

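The holder is aligned over the lip, with the bar at (317,330) and the lip line at (322,150). Measuring its offset from the lip in this same view.

```bash
python3 - <<'E'
from h import *
c=load('wrist'); w=cloud(c)
q=w[95:212,305:340].reshape(-1,3); q=q[(q[:,2]>75)&(q[:,2]<83)]
vx,vy,x0,y0=cv2.fitLine(q[:,:2].astype(np.float32),cv2.DIST_HUBER,0,.01,.01).ravel()
print(len(q),q.mean(0),'lip az',np.degrees(np.arctan2(vy,vx)),'x at y=-9.4',x0+(-9.4-y0)*vx/vy)
b=w[225:420,285:350].reshape(-1,3); b=b[(b[:,2]>178)&(b[:,2]<194)]
print(len(b),'bar',cv2.minAreaRect(b[:,:2].astype(np.float32)),np.median(b,0))
rel([521,-9.4,140])
E
```

```text
803 [522.78300058  46.4897001   78.81573185] lip az 87.55104 x at y=-9.4 520.38214
7764 bar ((518.5581665039062, -9.279731750488281), (70.72052001953125, 23.33714485168457), 89.26253509521484) [ 5.18065903e+02 -5.07183076e-01  1.86403255e+02]
tcp [519.5  -7.9 171.3] J [ -9.1  -8.9 109.7  -0.   79.4  -7.1] xaz 88.01 gap 12.6 t 21.2833 F [ 0.1  0.8 -0.1]
shift [-1.5  1.7 31.3]
```

```bash
python3 -m pendant '[[[-1.4,1.7,15],[-0.4,0,0],255],[[0,0,20],[0,0,0],255],[[0,0,15],[0,0,0],255],[[0,0,7],[0,0,0],255],[[0,0,0],[0,0,0],255],[[0,0,0],[0,0,0],255]]' | sed -n 1,6p
python3 - <<'E'
from h import *
rel([521,-9.4,81])
E
```

```text
t: 21.78
eef_pos: [522.2, -9.9, 115.8]
tool_rot: [[0.035, 0.999, 0.005], [0.999, -0.035, -0.0], [-0.0, 0.005, -1.0]]
ft_force: [0.3, -1.1, -1.3]
finger_gap: 12.2
gripper_force: 60.7
tcp [522.2  -9.9 115.8] J [ -9.3  -5.5 112.2   0.   73.   -7.2] xaz 87.97 gap 12.2 t 21.7833 F [ 0.3 -1.1 -1.3]
shift [ 0.5 -1.4 34.8]
```

```bash
python3 -m pendant '[[[0,-1,3],[0.2,0,0],255],[[0,0,4],[0,0,0],255],[[0,0,4],[0,0,0],255],[[0,0,3],[0,0,0],255],[[0,0,0],[0,0,0],255]]' | sed -n 1,6p
python3 -m pendant '[[[0,0,3],[0,0,0],255],[[0,0,3],[0,0,0],255],[[0,0,0],[0,0,0],255]]' | sed -n 1,5p
```

```text
t: 22.2
eef_pos: [520.9, -10.5, 100.8]
tool_rot: [[0.037, 0.999, 0.001], [0.999, -0.037, -0.0], [0.0, 0.001, -1.0]]
ft_force: [-0.4, -0.0, -0.7]
finger_gap: 12.4
gripper_force: 60.7
t: 22.45
eef_pos: [521.0, -10.5, 94.8]
tool_rot: [[0.037, 0.999, 0.001], [0.999, -0.037, -0.0], [-0.0, 0.001, -1.0]]
ft_force: [0.4, 0.8, -0.7]
finger_gap: 12.8
```

Feet are past the lip edge with no contact. Continuing down gently.

```bash
python3 -m pendant '[[[0,0,3],[0,0,0],255],[[0,0,3],[0,0,0],255],[[0,0,0],[0,0,0],255]]' | sed -n 2,5p
python3 -m pendant '[[[0,0,2],[0,0,0],255],[[0,0,2],[0,0,0],255],[[0,0,0],[0,0,0],255]]' | sed -n 2,5p
python3 -m pendant '[[[0,0,1.5],[0,0,0],255],[[0,0,0],[0,0,0],255]]' | sed -n 2,5p
```

```text
eef_pos: [521.0, -10.4, 88.7]
tool_rot: [[0.037, 0.999, 0.001], [0.999, -0.037, -0.0], [-0.0, 0.001, -1.0]]
ft_force: [0.2, 0.9, -1.0]
finger_gap: 12.8
eef_pos: [521.2, -10.5, 85.1]
tool_rot: [[0.037, 0.999, 0.001], [0.999, -0.037, -0.0], [-0.0, 0.001, -1.0]]
ft_force: [-1.3, -0.1, -0.7]
finger_gap: 12.3
eef_pos: [521.3, -10.5, 83.8]
tool_rot: [[0.037, 0.999, 0.002], [0.999, -0.037, -0.0], [-0.0, 0.002, -1.0]]
ft_force: [0.0, 0.1, -0.6]
finger_gap: 12.4
```

```bash
for i in 1; do python3 -m pendant '[[[0,0,1],[0,0,0],255],[[0,0,0],[0,0,0],255]]' | sed -n '2p;4p'
python3 -m pendant '[[[0,0,1],[0,0,0],255],[[0,0,0],[0,0,0],255]]' | sed -n '2p;4p'; done
```

```text
eef_pos: [521.4, -10.5, 82.9]
ft_force: [-0.2, 0.9, -0.8]
eef_pos: [521.4, -10.5, 81.9]
ft_force: [0.5, 0.6, -1.1]
```

```bash
python3 -m pendant '[[[0,0,1],[0,0,0],255],[[0,0,0],[0,0,0],255]]' | sed -n '2p;4p'
python3 -m pendant '[[[0,0,0.5],[0,0,0],255],[[0,0,0],[0,0,0],255]]' | sed -n '2p;4p'
python3 -m pendant '[[[0,0,0.5],[0,0,0],255],[[0,0,0],[0,0,0],255]]' | sed -n '2p;4p'
```

```text
eef_pos: [521.4, -10.5, 80.9]
ft_force: [-0.1, -0.1, -0.2]
eef_pos: [521.4, -10.5, 80.4]
ft_force: [0.7, -0.8, -1.2]
eef_pos: [521.5, -10.5, 80.4]
ft_force: [-1.6, 0.9, 1.8]
```

Contact at TCP z 80.4, as predicted. Pressing a little more, in small steps.

```bash
python3 -m pendant '[[[0,0,0.5],[0,0,0],255],[[0,0,0],[0,0,0],255],[[0,0,0],[0,0,0],255]]' | sed -n '2p;4p'
python3 -m pendant '[[[0,0,0.4],[0,0,0],255],[[0,0,0],[0,0,0],255],[[0,0,0],[0,0,0],255]]' | sed -n '2p;4p'
```

```text
eef_pos: [521.6, -10.5, 80.3]
ft_force: [-2.9, 0.6, 4.7]
eef_pos: [521.6, -10.5, 80.3]
ft_force: [-4.1, -0.2, 6.9]
```

```bash
python3 -m pendant '[[[0,-0.4,0.8],[0,0,0],255],[[0,0,0],[0,0,0],255],[[0,0,0],[0,0,0],255]]' | sed -n '2p;4p'
python3 -m pendant '[[[0,0,0.8],[0,0,0],255],[[0,0,0],[0,0,0],255],[[0,0,0],[0,0,0],255],[[0,0,0],[0,0,0],255]]'
python3 - <<'E'
from h import *
rel([521,-9.4,81])
t=cam('top','top8.png'); q=cloud(t)[155:210,345:397].reshape(-1,3); z=q[(q[:,2]>138)&(q[:,2]<149)]; print('pot rim',cv2.minEnclosingCircle(z[:,:2].astype(np.float32)))
E
```

```text
eef_pos: [521.6, -10.6, 80.3]
ft_force: [-5.1, 0.1, 9.8]
t: 25.03
eef_pos: [521.6, -10.5, 80.3]
tool_rot: [[0.036, 0.999, 0.002], [0.999, -0.036, -0.0], [-0.0, 0.002, -1.0]]
ft_force: [-7.4, 0.7, 15.2]
finger_gap: 12.5
gripper_force: 62.7
tcp [521.6 -10.5  80.3] J [ -9.3  -2.9 113.5  -0.   69.3  -7.2] xaz 87.91 gap 12.5 t 25.0333 F [-7.4  0.7 15.2]
shift [ 1.1 -0.7 -0.7]
pot rim ((621.8610229492188, -12.974532127380371), 26.920398712158203)
```

```bash
python3 -c "
from station import r
print(r.finish_job())"
```

```text
the job is handed in; nothing more can be done
None
```

I handed the job in at about 25 s, with no verdict returned. The file stands tip down in the round pot and is let go. The ticket holder is over the lip in front of the pot, seated at the expected height with its paper side facing the robot, and the gripper is still pressing it down with about 15 N. The pot has not shifted measurably, and I saw no contact with the other tools.

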